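Fit the guide roller and hold back the cable tensioner

ROBOT

A 6-joint arm with a two-finger parallel gripper is mounted at the origin on the work surface. World frame = base frame: x ahead of the robot, y to its left, z up, the work surface at z = 0. Lengths are in m, angles in rad, forces in N, time in s.
With the tool pointing down it reaches from about 0.275 to 0.75 m from the base axis. Payload 10.2 kg.
Tool frame: the origin (TCP) lies at the very end of the fingers, on their centre line; the grasp point (between the pads) lies 19 mm behind it (bot.grip_point_offset is the z of the grasp point in the tool frame, in m); z points along the fingers, y is the line along which they close (so a half turn about z gives the same grasp; the last joint's range is limited). The gripper opens to 85 mm and grips with 20 to 120 N. Pads are 22 mm wide; open, the fingers measure 114 mm over their backs; the gripper's body (76 mm by 85 mm) begins 54 mm behind the grasp point. The pads swing forward as they close: fully open they stand 13 mm farther back than shut.
Start: joints at [0.896, 0.313, 1.498, -0, 1.331, -0.223], TCP at [0.229, 0.472, 0.231] pointing down, gripper open.
Joint ranges: [-2.94, 2.94], [-0.97, 2.17], [0.19, 2.56], [-1.23, 4.37], [0.02, 3.11], [-2.88, 2.88]. Speed limits (rad/s): [2.39, 2.39, 3.01, 3.14, 3.14, 3.14].

INTERFACE

Orientations are given as a unit quaternion [x, y, z, w].
In Python, from bench import bot gives the robot as it stands.
- The arm moves only by the tool step_arm, never from a script. Its argument "commands" is a list of rows, each a list of 3 entries, a list of its own where there are three numbers: the shift along the world's x, y, z in m, then the turn, a rotation vector about the world's x, y, z in rad, then the finger opening in m, from 0 to 0.0854. A call has 1 to 8 rows; each row is the pose to reach, as a shift and turn from the pose commanded when the call began; what a row does not reach only later rows make up. A row lasts 1/8 s, in which the tool goes at most 62.5 mm and 10.7 degrees, less where a joint would pass 70% of its speed; a pose out of reach is approached as far as the arm can. A call with a gripper value outside its range is refused whole. The fingers move at their own pace and stop on an object; "force" is the grip in N (left out, the last holds). Time passes only in rows, so rows that repeat a pose let the fingers close. It gives the time, the measured TCP pose, the force, the opening and the grip force at its end, in the units of the state.
- bot.state(): the state, without advancing time (a new reading comes with each control period).
- bot.capture(name): name is "side" or "top" or "wrist"; returns a dict with "pixels" (400x640x3 uint8, red, green, blue), "mtx" (3x3 intrinsics, pixels), "R" (3x3) and "t" (3): a world point X has camera coordinates R X + t. Camera axes: x right, y down, z forward; pixel columns grow to the right and rows downward; lengths in m; the calibration is good to about 2 mm. A picture is of the moment at which its call begins. There is no depth.
- bot.close_job(): hands the job in; it is judged then, once.
Trained networks look in the newest picture that a camera, given by its name, has taken for a name from the list of things; names that differ only in an ending like _2 or _b are one class to them, and where a whole thing is asked for, a point or a joint stands for the part that bears it (a point fixed in the world has none). Each returns a list of dicts, best first, with "score" (0 to 1); they miss things now and then, are a little off and sometimes report something else, mostly with a low value. They report only what shows in the picture. A call takes as long as a camera call. They do not tell look-alikes from the thing itself.
- bot.outline_of(camera, thing): "mask" (400x640 bool, what is visible of it) and "rect" ([centre column, centre row, width, height] in pixels, round what is visible of it).
The state is a dict: "time": time; "joint_positions": joint angles; "joint_vel": joint speeds; "joint_efforts": joint torques, N m; "ee_pos": TCP position; "ee_rot": TCP orientation; "ft_force": force on the tool from outside, world axes, zero at the start; "wrist_torque": the same for the moment, N m; "grip_width": finger opening in m; "gripper_force": force on a finger pad.
Only numpy, scipy, OpenCV 4.12 (cv2) and the standard library are available. Lean on these libraries where they do the work, as an engineer would, in place of code of your own. Each camera call takes 0.05 s, during which the arm holds its last target. There are 200 camera calls.

TASK

Set the loose guide roller on the tension stand's raised stud, so that it sits flat on the column's shoulder, and let go of it. Then, by its upright post, push the stand's sprung tensioner arm back past the click of its ratchet and clearly beyond, so that you and not the pawl carry the spring, and finish while still holding it there so that a colleague can thread the cable. Leave the sensor barrel, glue bottle and tape core where they stand.

Things in the scene. Friction and masses are not known exactly. Their poses are not given: they have to be found in the camera images.
- roller: Loose white plastic cable guide roller standing flat on the bench, axis upright: two flanges 44 mm across (z 0-7 and 21-28 mm) with a 36 mm waist between, 28 mm high, through hole 14 mm across, 70 g. Origin: centre of its underside.
- stand: Fixed tension stand: an aluminium base plate 190 x 280 x 12 mm on the bench that carries the roller column, the tensioner's hub and the pawl. Origin: on the bench, 22 mm to -y of the plate's middle; stand frame: at yaw 0 x away from the robot, y to its left.
- seat (a point): Centre of the shoulder of the narrow raised column (26 mm across, shoulder 60 mm above the bench) where the roller must sit; a stud goes up from here through the roller's hole: 9 mm across for 10 mm, then a cone to 3 mm, 20 mm in all. At (-40, 125, 60) mm in the stand frame. Nothing above 60 mm within 75 mm of it.
- pivot (a point): Point on the upright pivot axis of the tensioner arm, 105 mm above the bench (it marks the axis; the hub under it reaches only 67 mm). At (0, 30, 105) mm in the stand frame.
- tensioner (a joint): Angle of the tensioner arm, a flat steel bar (rad): 0 at rest, growing anticlockwise from above, end stop 0.85. A spring drives it back: about 4 N at the post at 0, 7.5 N at 0.8, up to 4 N more while the tooth lifts the pawl (0.05 to 0.5). At about 0.53 the pawl has dropped in behind the tooth (the click); let go, the arm rests there on the pawl. Beyond that it is free against its spring.
- push_post (a point): Centre of the top of the arm's upright post: plain round white plastic, 18 mm across, from 42 to 105 mm above the bench, 120 mm from the pivot axis, free all round. At joint 0 it lies 110 degrees clockwise (from above) of the stand's x axis as seen from the pivot; pushed back, it goes anticlockwise about the pivot, away from the robot.
- pawl (a joint): Travel of the sprung steel pawl slider (m): 0 when home against the hub, up to about 0.007 as the arm's tooth lifts it outward; back to 0 after the click.
- pawl_nose (a point): Top of the pawl's rounded nose beside the hub, 31 mm above the bench, at (43, 30, 31) mm in the stand frame when home; it slides to +x of the stand.
- barrel: Bystander: upright steel sensor barrel 26 mm across on a 40 mm flange, 67 mm high, black tip. Origin: centre of its underside.
- glue: Bystander: white glue bottle 38 mm across, 130 mm high. Origin: centre of its underside.
- tape: Bystander: cardboard tape core lying flat, a thin ring 64 mm across and 22 mm high. Origin: centre of its underside.
Mind the look-alikes: they are no part of the job. Leave any red or yellow look-alike of the roller alone.

How it is judged:
On the way, in this order (a step that is already met when the one before it is completed fails the run):
1. the roller sits flat on the column's shoulder, over the stud, let go of and at rest (horizontal distance between roller and seat below 0.006 m and z of roller in the frame of seat between -0.003 and 0.003 m and angle between roller's own z axis and vertical below 0.1 rad and contact force between the fingers and roller below 0.1 N and linear speed of roller below 0.02 m/s), for 0.2 s.
2. the arm is pushed back until its tooth has lifted the pawl (value of joint pawl above 0.003 m and value of joint tensioner above 0.2 rad).
3. the arm is past the click: the pawl has dropped home behind the tooth (value of joint pawl below 0.0015 m and value of joint tensioner above 0.52 rad), for 0.1 s.
At the end, for the whole second after the job is handed in: Roller on the column, untouched: within 6 mm of the stud's axis, underside within 3 mm of the shoulder, tilt under 0.1 rad. Gripper presses the tensioner arm with over 2 N and holds it still beyond the click: joint above 0.59 rad (the pawl alone holds about 0.53), pawl below 1.5 mm (horizontal distance between roller and seat below 0.006 m and z of roller in the frame of seat between -0.003 and 0.003 m and angle between roller's own z axis and vertical below 0.1 rad and contact force between the fingers and roller below 0.1 N and value of joint tensioner above 0.59 rad and value of joint pawl below 0.0015 m and velocity of joint tensioner between -0.15 and 0.15 rad/s and contact force between any of the fingers, the arm and tensioner above 2 N); the arm keeps its last pose, push and grip.
It fails at once if the sensor barrel is moved by more than 30 mm (distance of barrel from where it was at the start of the episode above 0.03 m).
It fails at once if the glue bottle is moved by more than 30 mm (distance of glue from where it was at the start of the episode above 0.03 m).
It fails at once if the tape core is moved by more than 30 mm (distance of tape from where it was at the start of the episode above 0.03 m).
It also fails if it takes over 58 s, if anything falls off the work surface, if the arm or the gripper's body presses on something with over 40 N, if the wrist force passes 120 N, or if a joint passes its speed limit or range.

## Working session

There is one attempt and no reset: what is moved stays moved. The work goes in short steps, Python scripts to look and compute and a tool call to move; the robot and the scene stay as the last step left them, time stands still between calls to the robot, and variables do not carry over. Pictures are saved under pics/ and viewed, at most 10 in all, crops included, and the job is handed in when it is done.

Besides the shell and the picture viewer there is one more tool, called after "Call:" in YAML: its name, and indented under it one key for each argument. step_arm: Moves the arm, as the interface text tells. Its arguments: {"type":"object","properties":{"commands":{"type":"array"},"force":{"type":"number"}},"required":["commands"]}

```bash
mkdir -p pics; ls; python3 - <<'E'
from bench import bot
import cv2,numpy as np
ims=[]
for c in("top","side"):
    d=bot.capture(c);cv2.imwrite(f"pics/{c}0.png",d["pixels"][:,:,::-1])
    print(c,d["mtx"].tolist(),np.round(d["R"],3).tolist(),np.round(d["t"],3).tolist())
    for n in("roller","stand","push_post","pawl_nose","barrel","glue","tape"):
        for r in bot.outline_of(c,n): print(n,round(r["score"],2),np.round(r["rect"],1))
print(bot.state())
E
```

```text
pics
top [[472.4685416093351, 0.0, 314.3588536947109], [0.0, 472.4685416093351, 192.37093935305828], [0.0, 0.0, 1.0]] [[-0.027, -1.0, -0.003], [-0.979, 0.027, -0.202], [0.202, -0.003, -0.979]] [0.038, 0.517, 1.091]
roller 0.79 [270.8 154.8  14.4  20.6]
roller 0.62 [238.4 134.7  16.7  20.2]
roller 0.59 [231.1 164.9  21.1  16.3]
roller 0.55 [203.2 142.3  20.9  20.6]
stand 0.78 [362.1 180.4 124.8  92. ]
push_post 0.94 [380.2 178.2  72.9  31. ]
barrel 0.66 [224.9 221.2  14.9  17.3]
glue 0.94 [169.4 190.9  26.1  21.1]
tape 0.69 [224.6 220.7  15.   16.6]
tape 0.62 [479.2 234.4  25.2  20.9]
side [[395.96000207665617, 0.0, 316.07394382103246], [0.0, 395.96000207665617, 195.62238386722487], [0.0, 0.0, 1.0]] [[0.988, -0.153, 0.014], [-0.071, -0.534, -0.843], [0.136, 0.832, -0.538]] [-0.528, 0.144, 1.002]
roller 0.75 [340.6 201.9  16.1  13.4]
roller 0.71 [344.3 171.9  13.6  13. ]
roller 0.66 [354.5 185.9  12.7   9.9]
roller 0.45 [328.5 186.1  12.7  10.5]
stand 0.58 [336.2 259.8 110.1  95. ]
push_post 0.64 [333.5 259.4  35.7  52.1]
pawl_nose 0.62 [361.2 242.2  24.8  15.7]
barrel 0.52 [281.4 182.4  10.3  23.1]
glue 0.81 [301.8 154.6  11.   40.8]
tape 0.79 [284.9 358.1  31.3  36.9]
{'time': 0.8, 'joint_positions': array([ 8.95615218e-01,  3.12907920e-01,  1.49765440e+00,  2.88775267e-05,
        1.33099411e+00, -2.23404405e-01]), 'joint_vel': array([0.00113305, 0.00020356, 0.0025456 , 0.00030757, 0.00027711,
       0.00085227]), 'joint_efforts': array([ 1.46737766e-03, -4.12140870e+01, -2.59893554e+01,  1.09741102e-06,
        3.53262512e-04, -6.16385918e-06]), 'ee_pos': array([0.22921978, 0.47234626, 0.23130731]), 'ee_rot': array([ 2.23975576e-01,  9.74594757e-01,  2.24066807e-05, -4.76689015e-06]), 'ft_force': array([0.14526782, 0.83253981, 0.81230537]), 'wrist_torque': array([-0.02037475,  0.02296829, -0.05154726]), 'gripper_force': 0.0, 'grip_width': 0.08511507375609864}
```

View pics/top0.png

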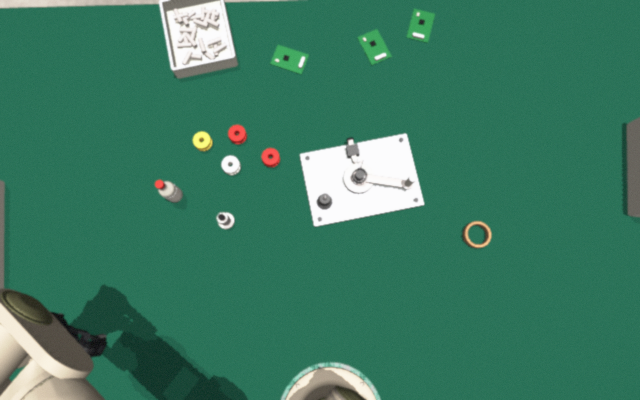

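View pics/side0.png

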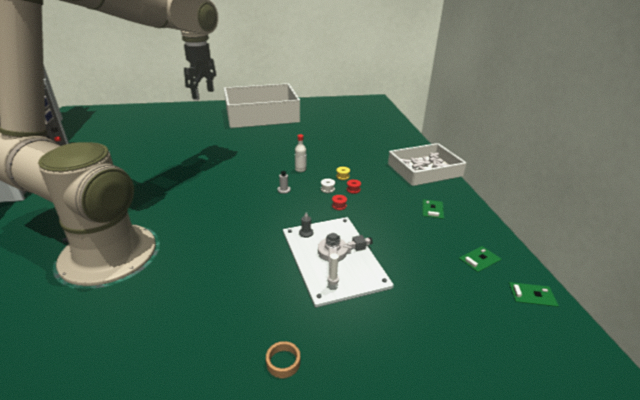

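The top view shows four rollers: white at (231,165), red at (237,134) and (271,157), and yellow at (203,142). The white one fits, since the roller is described as white plastic. In the side view it is at (328,186). The plate corners in the top view are about (301,153), (407,135), (423,206) and (315,224). The dark column is at (324,201) and the post at (408,183).

```bash
cat > h.py <<'E'
from bench import bot
import cv2,numpy as np
def ray(d,u,v,z):
    R,t,K=d["R"],d["t"],d["mtx"]
    C=-R.T@t; q=R.T@np.linalg.inv(K)@[u,v,1]
    return C+q*(z-C[2])/q[2]
def proj(d,X):
    c=d["mtx"]@(d["R"]@np.asarray(X)+d["t"]); return c[:2]/c[2]
def stand(o,yaw,p):
    c,s=np.cos(yaw),np.sin(yaw); p=np.asarray(p)
    return np.array([o[0]+c*p[0]-s*p[1],o[1]+s*p[0]+c*p[1],p[2]])
E
python3 - <<'E'
from h import *
T=bot.capture("top");S=bot.capture("side")
g=T["pixels"].astype(int)
m=((g.min(2)>120)).astype(np.uint8); m[:125]=0;m[235:]=0;m[:,:290]=0;m[:,435:]=0
m=cv2.morphologyEx(m,cv2.MORPH_CLOSE,np.ones((5,5)))
c=max(cv2.findContours(m,0,1)[0],key=cv2.contourArea)
W=np.array([ray(T,u,v,.012)[:2] for u,v in c[:,0]])
r=cv2.minAreaRect((W*1000).astype(np.float32));print(r,cv2.boxPoints(r).round())
for cam,D,cc in(("top",T,(231,165)),("side",S,(328,186))):
    for q in bot.outline_of(cam,"roller"):
        if abs(q["rect"][0]-cc[0])<6 and abs(q["rect"][1]-cc[1])<6:
            v,u=np.nonzero(q["mask"]); print(cam,ray(D,u.mean(),v.mean(),.016),q["rect"])
for n,u,v in(("glue",169,191),("barrel",225,221),("tape",479,234),("red",271,157),("red",237,134),("yel",203,142),("column",324,201)):print(n,ray(T,u,v,.02))
crop=T["pixels"][115:245,180:440,::-1];cv2.imwrite("pics/crop.png",cv2.resize(crop,None,fx=3,fy=3,interpolation=2))
E
```

```text
((564.27587890625, -93.58845520019531), (204.29046630859375, 283.134033203125), 9.714613914489746) [[ 440.   29.]
 [ 487. -250.]
 [ 689. -216.]
 [ 641.   63.]]
top [0.60238706 0.23373085 0.016     ] [231.6, 164.2, 16.0, 18.2]
side [0.60569637 0.22387096 0.016     ] [328.4, 187.6, 13.7, 11.6]
glue [0.53857487 0.38640888 0.02      ]
barrel [0.45919301 0.24582113 0.02      ]
tape [ 0.41005058 -0.37560809  0.02      ]
red [0.61948943 0.13118912 0.02      ]
red [0.68294081 0.217629   0.02      ]
yel [0.66398337 0.304183   0.02      ]
column [0.50253788 0.00062134 0.02      ]
```

View pics/crop.png

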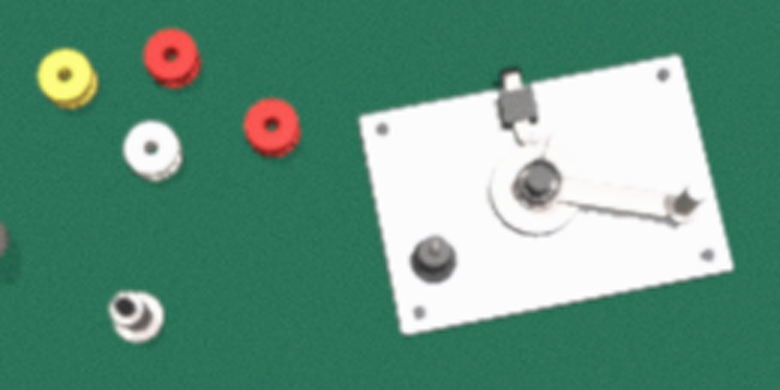

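The crop shows the white roller at (231,164), with clear space around it for a grasp. I'm going above it.

Call:
step_arm:
  commands:
    - [[0.06,-0.04,0],[0,0,0],0.07]
    - [[0.115,-0.075,0],[0,0,0],0.07]
    - [[0.17,-0.11,0],[0,0,0],0.07]
    - [[0.225,-0.145,0],[0,0,0],0.07]
    - [[0.28,-0.18,0],[0,0,0],0.07]
    - [[0.335,-0.215,0],[0,0,0],0.07]
    - [[0.375,-0.24,0],[0,0,0],0.07]
    - [[0.375,-0.24,-0.05],[0,0,0],0.07]

```text
time: 2.0
ee_pos: [0.6086, 0.2298, 0.1833]
ee_rot: [0.226, 0.974, 0.001, 0.004]
ft_force: [0.4, -0.3, -1.6]
grip_width: 0.0697
gripper_force: 0.0
```

```bash
python3 - <<'E'
from h import *
W=bot.capture("wrist");cv2.imwrite("pics/w1.png",W["pixels"][:,:,::-1])
print(bot.state()["ee_pos"],W["mtx"][0,0],(-W["R"].T@W["t"]).round(3))
for q in bot.outline_of("wrist","roller"):
    v,u=np.nonzero(q["mask"]);print(q["score"],q["rect"].tolist() if hasattr(q["rect"],'tolist') else q["rect"],ray(W,q["rect"][0],q["rect"][1],.028),W["pixels"][q["mask"]].mean(0))
T=bot.capture("top")
for x,y in((360,118),(682,57),(732,268),(403,333)):print(ray(T,180+x/3-.3,115+y/3-.3,.012))
E
```

```text
[0.60425768 0.22970452 0.17337093] 288.3077474859144 [0.539 0.263 0.325]
0.93 [317.5, 178.0, 44.0, 42.2] [0.60241735 0.23285227 0.028     ] [168.46829641 169.70206264 157.39190222]
0.91 [337.0, 242.8, 40.0, 45.5] [0.67976735 0.2195004  0.028     ] [190.52909232  40.42203258  36.88983708]
0.89 [244.3, 229.6, 37.3, 34.8] [0.61927985 0.13359507 0.028     ] [188.99239544  40.98479087  37.49277567]
0.65 [403.8, 199.3, 41.5, 42.0] [0.66480972 0.30619124 0.028     ] [197.07612457 191.33633218  63.4733564 ]
[0.62761148 0.05861268 0.012     ]
[ 0.67425289 -0.21866999  0.012     ]
[ 0.48948037 -0.24793586  0.012     ]
[0.44260845 0.02701121 0.012     ]
```

View pics/w1.png

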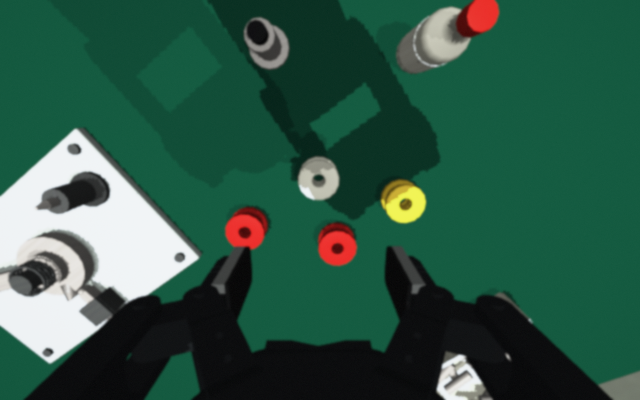

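The white roller is at wrist pixel (319,180), about (0.604, 0.232), and the look-alikes are clear of it. Next I lower and check how well the arm tracks.

Call:
step_arm:
  commands:
    - [[0,0,-0.04],[0,0,0],0.07]
    - [[0,0,-0.08],[0,0,0],0.07]
    - [[0,0,-0.12],[0,0,0],0.07]
    - [[0,0,-0.14],[0,0,0],0.07]
    - [[0,0,-0.14],[0,0,0],0.07]
    - [[0,0,-0.14],[0,0,0],0.07]

```text
time: 2.9
ee_pos: [0.6052, 0.2328, 0.0436]
ee_rot: [0.224, 0.975, 0.001, 0.002]
ft_force: [0.4, -0.3, -0.6]
grip_width: 0.0702
gripper_force: 0.0
```

```bash
python3 - <<'E'
from h import *
W=bot.capture("wrist");s=bot.state();print(s["ee_pos"],s["ee_rot"],s["ft_force"])
for q in bot.outline_of("wrist","roller"):
    print(q["score"],np.round(q["rect"]),ray(W,q["rect"][0],q["rect"][1],.020),W["pixels"][q["mask"]].mean(0))
cv2.imwrite("pics/w2.png",W["pixels"][:,:,::-1])
E
```

```text
[0.60521277 0.23268992 0.04348049] [2.23872822e-01 9.74616913e-01 6.77413628e-04 1.54069699e-03] [-0.07963917  0.56929263  0.83174943]
0.81 [348. 323.  64.  54.] [0.67261464 0.22288693 0.02      ] [155.31763181  31.47191011  28.73768366]
0.78 [319. 232.  72.  77.] [0.60230218 0.23463047 0.02      ] [155.81012951 156.82562442 143.99583719]
0.78 [461. 269.  82.  68.] [0.66618993 0.30645301 0.02      ] [193.56684769 187.26971813  63.23997931]
0.53 [188. 289.  34.  23.] [0.60099327 0.13823396 0.02      ] [107.08717949  28.53846154  24.23076923]
```

View pics/w2.png

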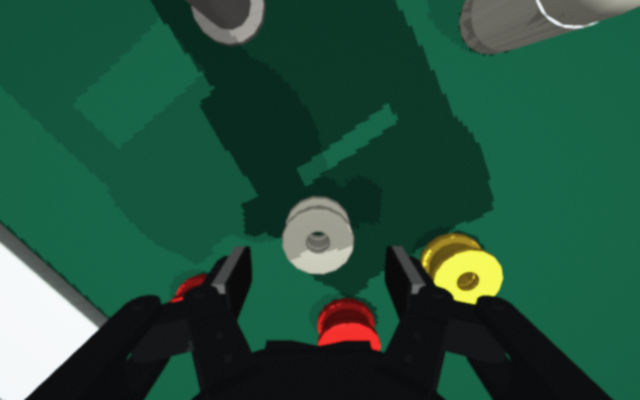

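```bash
python3 - <<'E'
from h import *
W=bot.capture("wrist");s=bot.state();p=s["ee_pos"]
for u,v in((318.5,239),(318,241)):print(ray(W,u,v,.028))
print(proj(W,p),proj(W,p+[0,0,.019]))
E
```

```text
[0.60266072 0.23385265 0.028     ]
[0.60370645 0.23301342 0.028     ]
[318.19469668 254.79690707] [318.3129663 273.4924618]
```

Call:
step_arm:
  commands:
    - [[-0.002,0,-0.02],[0,0,0],0.07]
    - [[-0.002,0,-0.039],[0,0,0],0.07]
    - [[-0.002,0,-0.039],[0,0,0],0.07]
    - [[-0.002,0,-0.039],[0,0,0],0.035]
    - [[-0.002,0,-0.039],[0,0,0],0.035]
    - [[-0.002,0,-0.039],[0,0,0],0.035]
    - [[-0.002,0,-0.039],[0,0,0],0.035]
  force: 40

```text
time: 3.92
ee_pos: [0.6029, 0.2324, 0.0035]
ee_rot: [0.224, 0.975, 0.0, 0.001]
ft_force: [-1.0, 0.0, 5.6]
grip_width: 0.0424
gripper_force: 40.5
```

Call:
step_arm:
  commands:
    - [[0,0,0.06],[0,0,0],0.035]
    - [[0,0,0.12],[0,0,0],0.035]
    - [[-0.01,-0.03,0.17],[0,0,0],0.035]
    - [[-0.03,-0.08,0.18],[0,0,0],0.035]
    - [[-0.05,-0.13,0.18],[0,0,0],0.035]
    - [[-0.05,-0.15,0.18],[0,0,0],0.035]
    - [[-0.05,-0.15,0.18],[0,0,0],0.035]
    - [[-0.05,-0.15,0.18],[0,0,0],0.035]

```text
time: 4.92
ee_pos: [0.5525, 0.0832, 0.1821]
ee_rot: [0.224, 0.975, 0.0, -0.0]
ft_force: [0.5, -1.0, -1.0]
grip_width: 0.042
gripper_force: 41.1
```

```bash
python3 - <<'E'
from h import *
W=bot.capture("wrist");s=bot.state();p=s["ee_pos"];print(p,s["ee_rot"],s["grip_width"])
o,y=np.array([.5622,-.1169]),.1676
im=W["pixels"][:,:,::-1].copy()
pts={"shoulder":(-40,125,60),"studtop":(-40,125,80),"pivot":(0,30,67),"post":(-41,-82.8,105),"nose":(43,30,31)}
for n,q in pts.items():
    X=stand(o,y,np.array(q)/1000);u=proj(W,X);print(n,X.round(4),u.round(1))
    cv2.drawMarker(im,tuple(int(a) for a in u.round()),(255,0,255),1,5,1)
x=[stand(o,y,np.array(c)/1000) for c in((-95,162,12),(95,162,12),(95,-118,12),(-95,-118,12))]
for X in x:
    u=proj(W,X);cv2.drawMarker(im,tuple(int(a) for a in u.round()),(255,0,255),1,5,1)
cv2.imwrite("pics/w3.png",im)
E
```

```text
[0.55245549 0.08338677 0.18207616] [ 2.23396129e-01  9.74727727e-01  1.18629059e-04 -1.13106924e-04] 0.04252048107256655
shoulder [ 5.019e-01 -3.000e-04  6.000e-02] [215.1 184.8]
studtop [ 5.019e-01 -3.000e-04  8.000e-02] [207.4 190.3]
pivot [ 0.5572 -0.0873  0.067 ] [168.3 270.7]
post [ 0.5356 -0.2054  0.105 ] [ 27.  323.6]
nose [ 0.5996 -0.0801  0.031 ] [209.6 280.9]
```

View pics/w3.png

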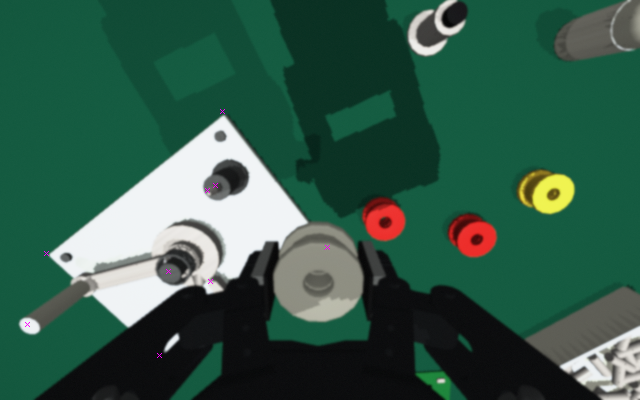

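The predicted markers fall on the shoulder (215,185), stud tip (207,190), pivot, post and plate corners. A zoom will give the fine offset of the stud, and the hole position in the grip.

```bash
python3 - <<'E'
from h import *
W=bot.capture("wrist");p=bot.state()["ee_pos"]
c=W["pixels"][150:310,180:380,::-1];cv2.imwrite("pics/w4.png",cv2.resize(c,None,fx=4,fy=3.75,interpolation=2))
for v in(279,281,283):print(v,(ray(W,318,v,p[2]+.0245)-p).round(4))
for u,v in((207.4,190.3),(208.4,190.3),(207.4,191.3)):print(ray(W,u,v,.08))
E
```

```text
279 [-0.0007  0.0001  0.0245]
281 [ 0.0002 -0.0004  0.0245]
283 [ 0.0012 -0.0009  0.0245]
[ 5.01826410e-01 -1.39666257e-04  8.00000000e-02]
[0.502209   0.00065003 0.08      ]
[ 0.50260073 -0.00062901  0.08      ]
```

View pics/w4.png

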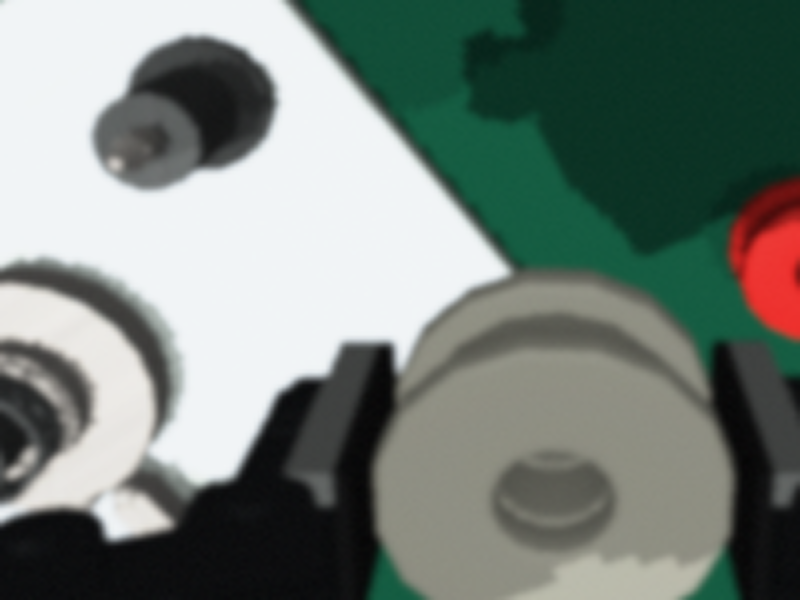

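Call:
step_arm:
  commands:
    - [[-0.025,-0.042,0],[0,0,0],0.035]
    - [[-0.0495,-0.0835,-0.02],[0,0,0],0.035]
    - [[-0.0495,-0.0835,-0.06],[0,0,0],0.035]
    - [[-0.0495,-0.0835,-0.085],[0,0,0],0.035]
    - [[-0.0495,-0.0835,-0.085],[0,0,0],0.035]
    - [[-0.0495,-0.0835,-0.085],[0,0,0],0.035]

```text
time: 5.78
ee_pos: [0.5035, -0.0009, 0.0983]
ee_rot: [0.224, 0.975, 0.0, 0.001]
ft_force: [-0.6, -0.1, 0.1]
grip_width: 0.0418
gripper_force: 41.2
```

Call:
step_arm:
  commands:
    - [[0,0,-0.006],[0,0,0],0.035]
    - [[0,0,-0.012],[0,0,0],0.035]
    - [[0,0,-0.018],[0,0,0],0.035]
    - [[0,0,-0.024],[0,0,0],0.035]
    - [[0,0,-0.03],[0,0,0],0.035]
    - [[0,0,-0.03],[0,0,0],0.035]

```text
time: 6.52
ee_pos: [0.5025, -0.0011, 0.0668]
ee_rot: [0.224, 0.975, -0.0, -0.0]
ft_force: [-0.9, 0.1, -0.7]
grip_width: 0.0417
gripper_force: 41.2
```

```bash
python3 - <<'E'
from h import *
s=bot.state();print(s["ee_pos"],s["ft_force"])
E
```

```text
[ 0.50248941 -0.00114273  0.06682658] [-0.85735623  0.08553022 -0.67062123]
```

Call:
step_arm:
  commands:
    - [[0,0,-0.002],[0,0,0],0.035]
    - [[0,0,-0.003],[0,0,0],0.035]
    - [[0,0,-0.003],[0,0,0],0.035]

```text
time: 6.9
ee_pos: [0.5027, -0.0012, 0.0643]
ee_rot: [0.224, 0.975, -0.0, 0.0]
ft_force: [0.9, -0.8, -1.0]
grip_width: 0.0423
gripper_force: 41.2
```

Call:
step_arm:
  commands:
    - [[0,0,0],[0,0,0],0.046]
    - [[0,0,0],[0,0,0],0.055]
    - [[0,0,0],[0,0,0],0.065]
    - [[0,0,0],[0,0,0],0.065]
    - [[0,0,0.05],[0,0,0],0.065]
    - [[0,0,0.1],[0,0,0],0.065]
    - [[0,0,0.12],[0,0,0],0.065]
    - [[0,0,0.12],[0,0,0],0.065]

```text
time: 7.9
ee_pos: [0.5032, -0.0013, 0.1853]
ee_rot: [0.224, 0.975, -0.0, 0.001]
ft_force: [0.4, 0.3, -0.2]
grip_width: 0.0648
gripper_force: 0.0
```

```bash
python3 - <<'E'
from h import *
W=bot.capture("wrist");S=bot.capture("side");s=bot.state();print(s["ee_pos"],s["joint_positions"].round(3))
a=W["pixels"][130:330,220:420,::-1];X=stand([.5622,-.1169],.1676,[-.04,.125,.074]);u=proj(S,X);print(u,proj(W,[.503,0,.088]))
x,y=int(u[0]),int(u[1]);b=S["pixels"][y-40:y+40,x-40:x+40,::-1]
cv2.imwrite("pics/r.png",np.hstack([cv2.resize(a,(400,400),interpolation=2),cv2.resize(b,(400,400),interpolation=2)]))
E
```

```text
[ 0.50227314 -0.0011023   0.18324998] [-0.236  0.308  1.636 -0.     1.2   -1.355]
[304.26829591 213.35884834] [319.34151866 200.68415219]
```

View pics/r.png

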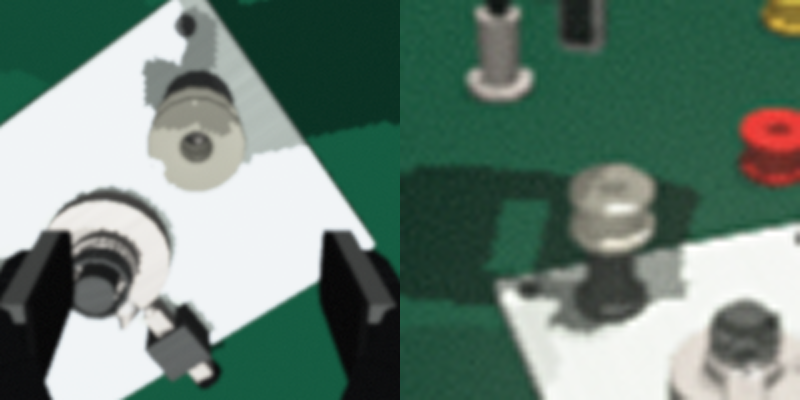

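The roller sits flat on the shoulder: the stud shows in its hole at crop (197,147), and in the side crop it is level on the dark column. Next I go above the post, turning so the fingers close along its tangent.

Call:
step_arm:
  commands:
    - [[0.005,-0.03,0],[0,0,-0.18],0.06]
    - [[0.01,-0.06,0],[0,0,-0.36],0.06]
    - [[0.015,-0.09,0],[0,0,-0.54],0.06]
    - [[0.02,-0.12,0],[0,0,-0.72],0.06]
    - [[0.025,-0.15,0],[0,0,-0.9],0.06]
    - [[0.03,-0.18,0],[0,0,-1.08],0.06]
    - [[0.035,-0.204,0],[0,0,-1.26],0.06]
    - [[0.035,-0.204,0],[0,0,-1.3],0.06]

```text
time: 9.0
ee_pos: [0.5373, -0.2065, 0.1822]
ee_rot: [0.77, 0.638, -0.001, -0.001]
ft_force: [-0.6, 0.0, -0.8]
grip_width: 0.0599
gripper_force: 0.0
```

Call:
step_arm:
  commands:
    - [[0,0,0],[0,0,0],0.06]
    - [[0,0,0],[0,0,0],0.06]

```text
time: 9.25
ee_pos: [0.5375, -0.2048, 0.1835]
ee_rot: [0.768, 0.641, -0.0, -0.001]
ft_force: [-0.4, -0.7, -0.0]
grip_width: 0.06
gripper_force: 0.0
```

```bash
python3 - <<'E'
from h import *
W=bot.capture("wrist");s=bot.state();p=s["ee_pos"];print(p,s["ee_rot"],s["joint_positions"].round(3))
for q in bot.outline_of("wrist","push_post"):print(q["score"],q["rect"])
print(proj(W,[.537,-.2056,.105]),proj(W,p))
cv2.imwrite("pics/w5.png",W["pixels"][:,:,::-1])
E
```

```text
[ 0.53759233 -0.20483815  0.18378466] [ 7.67775459e-01  6.40718853e-01 -1.36358956e-04 -4.20664604e-04] [-0.568  0.462  1.41  -0.     1.271 -0.388]
0.87 [324.3, 117.7, 92.8, 203.0]
0.64 [317.9, 114.0, 255.3, 221.4]
[318.19958134 209.29135449] [318.97680577 254.68161931]
```

View pics/w5.png

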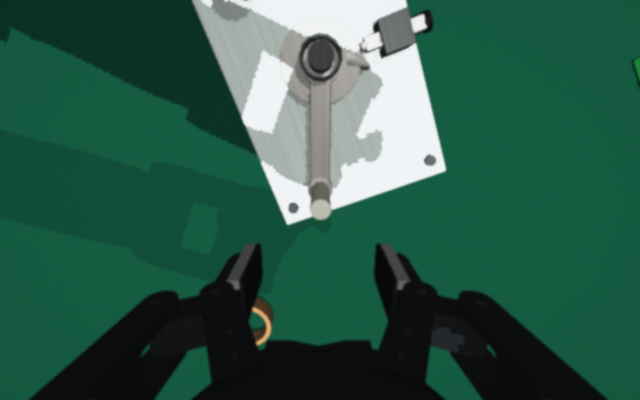

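The post top is at (320,209) against a predicted (318,209), so it is centred between the fingers. I'll descend and close gently.

Call:
step_arm:
  commands:
    - [[0,0,-0.04],[0,0,0],0.06]
    - [[0,0,-0.08],[0,0,0],0.06]
    - [[0,0,-0.115],[0,0,0],0.06]
    - [[0,0,-0.115],[0,0,0],0.04]
    - [[0,0,-0.115],[0,0,0],0.012]
    - [[0,0,-0.115],[0,0,0],0.012]
    - [[0,0,-0.115],[0,0,0],0.012]
    - [[0,0,-0.115],[0,0,0],0.012]
  force: 30

```text
time: 10.35
ee_pos: [0.539, -0.2058, 0.0711]
ee_rot: [0.768, 0.64, 0.001, 0.002]
ft_force: [5.0, -0.5, 7.6]
grip_width: 0.0173
gripper_force: 30.1
```

Call:
step_arm:
  commands:
    - [[0.006,-0.001,0],[0,0,0.05],0.012]
    - [[0.012,-0.0016,0],[0,0,0.1],0.012]
    - [[0.018,-0.002,0],[0,0,0.15],0.012]
    - [[0.024,-0.002,0],[0,0,0.2],0.012]
    - [[0.03,-0.0016,0],[0,0,0.25],0.012]
    - [[0.036,-0.001,0],[0,0,0.3],0.012]
    - [[0.042,0,0],[0,0,0.35],0.012]
    - [[0.0477,0.001,0],[0,0,0.4],0.012]

```text
time: 11.35
ee_pos: [0.5851, -0.2052, 0.071]
ee_rot: [0.625, 0.78, -0.001, 0.0]
ft_force: [-7.0, -2.1, 10.4]
grip_width: 0.0172
gripper_force: 30.6
```

Call:
step_arm:
  commands:
    - [[0.0058,0.0015,0],[0,0,0.05],0.012]
    - [[0.0115,0.003,0],[0,0,0.1],0.012]
    - [[0.017,0.005,0],[0,0,0.15],0.012]
    - [[0.0227,0.0075,0],[0,0,0.2],0.012]
    - [[0.028,0.01,0],[0,0,0.25],0.012]
    - [[0.0334,0.013,0],[0,0,0.3],0.012]
    - [[0.036,0.0145,0],[0,0,0.32],0.012]
    - [[0.036,0.0145,0],[0,0,0.32],0.012]

```text
time: 12.35
ee_pos: [0.6214, -0.1911, 0.0711]
ee_rot: [0.493, 0.87, -0.001, 0.001]
ft_force: [-4.1, -5.5, 10.2]
grip_width: 0.0175
gripper_force: 30.5
```

```bash
python3 - <<'E'
from h import *
W=bot.capture("wrist");T=bot.capture("top");S=bot.capture("side");s=bot.state();p=s["ee_pos"];print(s)
d=p[:2]-[.5587,-.0876];print("theta",np.arctan2(d[1],d[0])+np.radians(100.4),np.hypot(*d))
b=S["pixels"][190:310,270:430,::-1]
cv2.imwrite("pics/f.png",np.hstack([cv2.resize(W["pixels"][:,:,::-1],(400,300)),cv2.resize(b,(400,300),interpolation=2)]))
E
```

```text
{'time': 12.5, 'joint_positions': array([-0.47760644,  0.73388915,  1.2660405 , -0.00245053,  1.14004864,
       -1.01503567]), 'joint_vel': array([-0.00053246,  0.00094983,  0.00141495, -0.00069928,  0.00014611,
        0.00092955]), 'joint_efforts': array([  4.01345059, -51.46164894, -21.51265562,   1.26008403,
        -0.40292415,  -0.1075863 ]), 'ee_pos': array([ 0.62122507, -0.19121494,  0.07106055]), 'ee_rot': array([ 4.93554756e-01,  8.69713637e-01, -1.08136985e-03,  8.50073625e-04]), 'ft_force': array([-4.47132705, -5.19534476,  8.16741281]), 'wrist_torque': array([-0.72301676,  0.61971271, -0.11986125]), 'gripper_force': 30.460919737815857, 'grip_width': 0.017066885918346906}
theta 0.7244569949386208 0.12101835148232559
```

View pics/f.png

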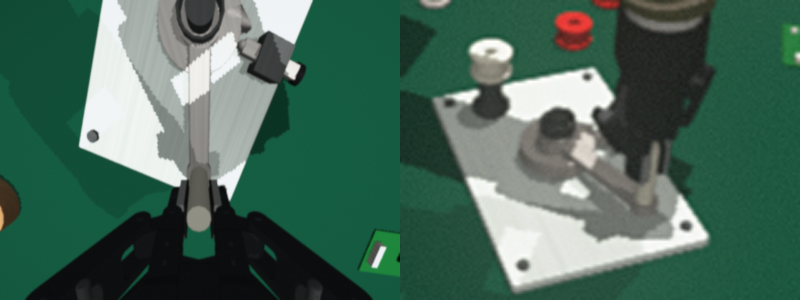

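The post is held at about 0.72 rad. The in-plane reaction of about 6.9 N matches the spring, so I am carrying it and not the pawl. In the wrist view the pawl looks home, and the side view shows the roller still level on its column. Handing in.

```bash
python3 -c "
from bench import bot
print(bot.close_job())"
```

```text
the job is handed in; nothing more can be done
None
```

The white roller sits flat on the stud, the gripper holds the tensioner arm by its post at about 0.72 rad, past the click, and the job was handed in at about 12.5 s; the hand-in returned no verdict.

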